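# Capacitor row from strip-down rack to test rack, reversed

### The job

Move the four capacitors from the brown strip-down rack to the aluminium test rack, one in each bay, in reverse order: the one that was nearest the strip-down rack's red end goes into the test rack's bay farthest from its red end, and so on along the row. Set each one upright and square to the rack in the middle of its bay, on the black outline, never letting one tip over, and leave all four standing free.

Things in the scene. Friction and masses are not known exactly. Their poses are not given: they have to be found in the camera images.
- strip_rack: Brown wooden rack, fixed, full at the start: 110 (x) by 316 (y) by 12 mm thick. Origin: centre of its underside, on the bench. RED end block (16 thick, 40 high) at its +y end, BLACK one at -y. Grey dividers (4 thick, 90 long, tops 33 above the bench) at y = 70, 0, -70 make four bays centred at y = 105, 35, -35, -105, x = 0. Open on both x sides.
- test_rack: Bare aluminium rack, fixed, empty at the start; copper strips and a black outline in each bay. Size, origin, red (+y) and black (-y) end blocks, dividers and bay centres (y = 105, 35, -35, -105 mm, x = 0) as the brown rack's, but its top is 15 mm above the bench and a brass stud on each end block reaches 52 mm. A capacitor standing in a bay has its centre 40 mm above the bench.
- cap_blue_mid (a point): Centre of the blue capacitor, loose: an upright blue block 36 (its x) by 40 (its y) by 50 mm high, about 130 g, black top with two copper tabs 7 mm higher (57 over all). Centre 25 mm above its foot, 40 mm above the bench at the start, z up. Stands on its blue plate, at most 9 degrees off the rack's axes. Grip it across its x (36 mm): dividers leave only about 13 mm beside it in y.
- cap_yellow_mid (a point): Centre of the yellow capacitor, loose: an upright yellow block 36 (its x) by 40 (its y) by 50 mm high, about 130 g, black top with two copper tabs 7 mm higher (57 over all). Centre 25 mm above its foot, 40 mm above the bench at the start, z up. Stands on its yellow plate, at most 9 degrees off the rack's axes. Grip it across its x (36 mm): dividers leave only about 13 mm beside it in y.
- cap_green_mid (a point): Centre of the green capacitor, loose: an upright green block 36 (its x) by 40 (its y) by 50 mm high, about 130 g, black top with two copper tabs 7 mm higher (57 over all). Centre 25 mm above its foot, 40 mm above the bench at the start, z up. Stands on its green plate, at most 9 degrees off the rack's axes. Grip it across its x (36 mm): dividers leave only about 13 mm beside it in y.
- cap_white_mid (a point): Centre of the white capacitor, loose: an upright white block 36 (its x) by 40 (its y) by 50 mm high, about 130 g, black top with two copper tabs 7 mm higher (57 over all). Centre 25 mm above its foot, 40 mm above the bench at the start, z up. Stands on its white plate, at most 9 degrees off the rack's axes. Grip it across its x (36 mm): dividers leave only about 13 mm beside it in y.
- plate_blue: Flat blue plate fixed in one bay of the strip-down rack, marking the place of the blue capacitor even after it has left: 96 mm (x) by 56 mm (y) by 3 mm thick, axes as the rack's; origin at the centre of its underside, 12 mm above the bench; its top is 15 mm above the bench.
- plate_yellow: Flat yellow plate fixed in one bay of the strip-down rack, marking the place of the yellow capacitor even after it has left: 96 mm (x) by 56 mm (y) by 3 mm thick, axes as the rack's; origin at the centre of its underside, 12 mm above the bench; its top is 15 mm above the bench.
- plate_green: Flat green plate fixed in one bay of the strip-down rack, marking the place of the green capacitor even after it has left: 96 mm (x) by 56 mm (y) by 3 mm thick, axes as the rack's; origin at the centre of its underside, 12 mm above the bench; its top is 15 mm above the bench.
- plate_white: Flat white plate fixed in one bay of the strip-down rack, marking the place of the white capacitor even after it has left: 96 mm (x) by 56 mm (y) by 3 mm thick, axes as the rack's; origin at the centre of its underside, 12 mm above the bench; its top is 15 mm above the bench.
Not all that is in view belongs to the job. What is shaped like the part that bears cap_blue_mid but pink is not meant. Leave any pink look-alike of the part that bears cap_yellow_mid alone.

How it is judged:
By the outcome, as a careful person would: the job done as asked, in the order asked, and still so for the second after the job is handed in, with the robot touching nothing.
It also fails if it takes over 96 s, if anything falls off the work surface, if the arm or the gripper's body presses on something with over 40 N, if the wrist force passes 120 N, or if a joint passes its speed limit or range.

### The arm

A 7-joint arm with a two-finger parallel gripper is mounted at the origin on the work surface. World frame = base frame: x ahead of the robot, y to its left, z up, the work surface at z = 0. Lengths are in m, angles in degrees, forces in N, time in s.
With the tool pointing down it reaches from about 0.425 to 0.95 m from the base axis. Payload 4.7 kg.
Tool frame: the origin (TCP) lies midway between the tips of the shut fingers; the grasp point (between the pads) lies behind it (r.grip_point_offset is the x of the grasp point in the tool frame, in m); x points along the fingers, z is the direction in which the jaws open and shut, and the axes are right-handed (so a half turn about x gives the same grasp; the last joint's range is limited). The gripper opens to 85 mm and grips with 20 to 120 N. Pads are 22 mm wide; open, the fingers measure 114 mm over their backs; the gripper's body (76 mm by 85 mm) begins 54 mm behind the grasp point. The pads swing forward as they close: fully open they stand 13 mm farther back than shut.
Start: joints at [63.432, 26.849, -2.785, 87.806, 1.381, 65.374, -4.715], TCP at [0.284, -0.612, 0.231] pointing down, gripper open.
Joint ranges: [-148.3, 148.3], [-19.14, 114.17], [-79.39, 73.82], [5.75, 140.21], [-59.74, 239.74], [12.07, 113.84], [-152.46, 152.46]. Speed limits (degrees/s): [147.25, 147.25, 180, 180, 180, 180, 180].

### API

Orientations are given as a 3x3 rotation matrix whose columns are the frame's x, y, z axes.
In Python, from cell import r, set_gripper, kinematics, sensors, imaging, models gives the robot as it stands. Calls block until the motion is done:
- r.move_to(position, orientation): joint-space move of the TCP to a pose.
- r.line_to(position, rot=None, speed=0.15): straight line of the TCP; rot=None keeps the orientation; speed is the mean speed in m/s.
- r.movej(angles): joint-space move.
- set_gripper(opening, grip_force=None): finger opening in m; grip_force is the grip in N (None keeps the last); returns when the fingers have stopped.
- r.hold(seconds).
- kinematics.inverse_kinematics(position, orientation): joint angles nearest the present ones, or None.
- sensors.get_state(): the state.
- imaging.camera(name): name is "side" or "top" or "wrist"; returns the picture (480x640x3 uint8, red, green, blue); there is no depth.
- imaging.camera_params(name): a dict with "intrinsics" (3x3 intrinsics, pixels), "rvec" (rotation vector, rad) and "tvec" (3), from world to camera coordinates, as OpenCV has them. Camera axes: x right, y down, z forward; pixel columns grow to the right and rows downward; lengths in m; the calibration is good to about 2 mm. A picture is of the moment at which its call begins: read the wrist's pose just before it. camera_params takes no time and is no camera call; for the wrist camera it gives the pose at the moment of the call.
A pose or a line that the arm cannot do raises r.IKError and nothing moves.
- r.finish_job(): hands the job in, once; it reports no verdict.
Trained networks look in the newest picture that a camera, given by its name, has taken for a name from the list of things; names that differ only in an ending like _2 or _b are one class to them, and where a whole thing is asked for, a point or a joint stands for the part that bears it (a point fixed in the world has none). Each returns a list of dicts, best first, with "p" (0 to 1); they miss things now and then, are a little off and sometimes report something else, mostly with a low value. They report only what shows in the picture. A call takes as long as a camera call. They do not tell look-alikes from the thing itself.
- models.look_for(name, camera): "centre" ([x, y, z] in m, in world coordinates, good to about 4 mm: the middle of the surface that is visible of it).
- models.mark_of(name, camera): "centre" ([x, y, z] in m, in world coordinates, good to about 4 mm: a listed point, or the origin of a listed thing).
The state is a dict: "t": time; "joints": joint angles; "joint_vel": joint speeds; "joint_efforts": joint torques, N m; "position": TCP position; "tcp_rot": TCP orientation; "ft_force": force on the tool from outside, world axes, zero at the start; "wrist_torque": the same for the moment, N m; "finger_gap": finger opening in m.
Only numpy, scipy, OpenCV 4.12 (cv2) and the standard library are available. Lean on these libraries where they do the work, as an engineer would, in place of code of your own. Each camera call takes 0.05 s, during which the arm holds its last target.

## Working session

There is one attempt and no reset: what is moved stays moved. The work goes in short steps, each a Python script; the robot and the scene stay as the last script left them, time stands still between calls to the robot, and variables do not carry over. Pictures are saved under pics/ and viewed, and the job is handed in when it is done.

```bash
ls; mkdir -p pics; python3 - <<'E'
from cell import r,set_gripper,kinematics,sensors,imaging,models
import cv2
print(sensors.get_state()['t'], r.grip_point_offset)
for c in ["side","top","wrist"]:
    im=imaging.camera(c); cv2.imwrite(f"pics/{c}0.png",im[:,:,::-1])
    p=imaging.camera_params(c); print(c,p)
    if c!="wrist":
      for n in ["strip_rack","test_rack","cap_blue_mid","cap_yellow_mid","cap_green_mid","cap_white_mid"]:
        print(n,[( [round(float(v),4) for v in d["centre"]],round(d["p"],2)) for d in models.mark_of(n,c)])
print(sensors.get_state()['t'])
E
```

```text
pics
0.0 -0.0187
side {'intrinsics': array([[475.43419596,   0.        , 325.73871999],
       [  0.        , 475.43419596, 236.69975639],
       [  0.        ,   0.        ,   1.        ]]), 'rvec': array([ 0.94084638, -2.58586276,  0.95302871]), 'tvec': array([0.40336846, 0.28295848, 0.75780283])}
strip_rack [([0.4739, -0.2109, -0.001], 0.87), ([0.4715, -0.1758, 0.0111], 0.59)]
test_rack [([0.5287, 0.2228, -0.0029], 0.62)]
cap_blue_mid [([0.4412, 0.0075, 0.0278], 0.76), ([0.6025, -0.0807, 0.0252], 0.61), ([0.4688, -0.1071, 0.0421], 0.58)]
cap_yellow_mid [([0.61, -0.2912, 0.0244], 0.89), ([0.4684, -0.1795, 0.0445], 0.76), ([0.4644, -0.1042, 0.0398], 0.48)]
cap_green_mid [([0.4665, -0.2516, 0.0374], 0.82)]
cap_white_mid [([0.4747, -0.3156, 0.0406], 0.67)]
top {'intrinsics': array([[488.16366029,   0.        , 314.86375549],
       [  0.        , 488.16366029, 235.74393721],
       [  0.        ,   0.        ,   1.        ]]), 'rvec': array([ 2.18785996, -2.20634098,  0.10696337]), 'tvec': array([-0.01549359,  0.53348748,  1.04478605])}
strip_rack []
test_rack [([0.5317, 0.226, 0.0038], 0.76), ([0.4644, -0.1818, 0.0437], 0.34)]
cap_blue_mid [([0.465, -0.1077, 0.0441], 0.92), ([0.6057, -0.0817, 0.0249], 0.76), ([0.4453, 0.0116, 0.0223], 0.54), ([0.471, -0.3198, 0.0467], 0.5)]
cap_yellow_mid [([0.6152, -0.2946, 0.0242], 0.9), ([0.4668, -0.1826, 0.0397], 0.83)]
cap_green_mid [([0.4625, -0.2476, 0.0384], 0.86)]
cap_white_mid [([0.4703, -0.3195, 0.0461], 0.75)]
wrist {'intrinsics': array([[353.58282215,   0.        , 316.11407091],
       [  0.        , 353.58282215, 243.95846114],
       [  0.        ,   0.        ,   1.        ]]), 'rvec': array([-2.40662313,  1.53490538,  0.25511921]), 'tvec': array([-0.67455791, -0.04295821,  0.38145944])}
0.75
```

View pics/top0.png

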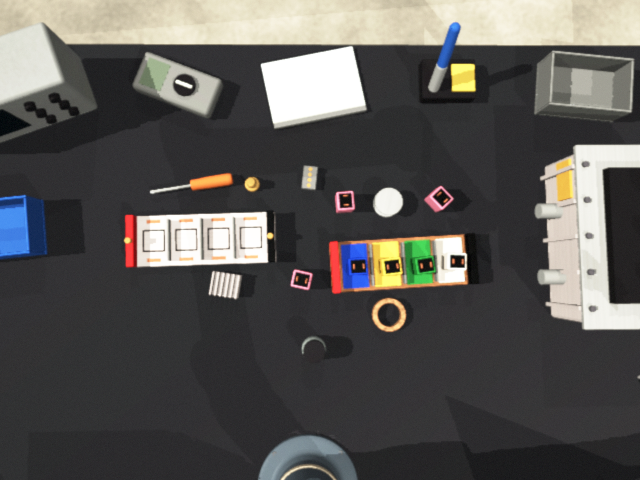

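View pics/side0.png

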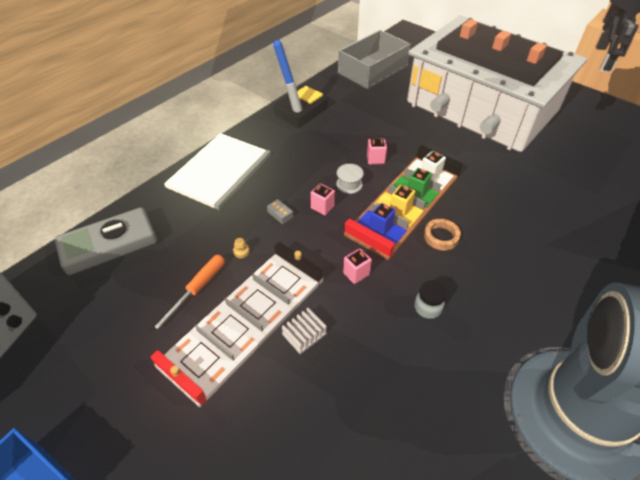

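View pics/wrist0.png

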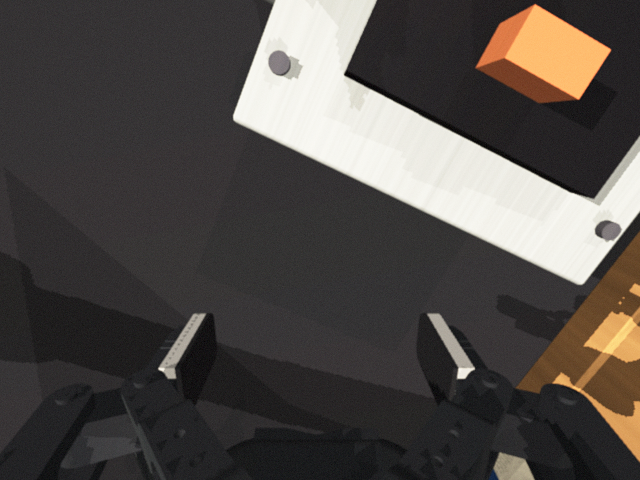

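The real capacitors stand on their plates in the brown rack, in the top picture: blue (358,265), yellow (391,265), green (424,265), white (456,262). The pink look-alikes stand on the bench at (345,200), (438,198) and (301,279), so those are not meant. Next I'll enlarge a crop to confirm this.

```bash
python3 - <<'E'
import cv2
im=cv2.imread("pics/top0.png")
cv2.imwrite("pics/cropA.png",cv2.resize(im[215:310,320:490],None,fx=4.5,fy=4.5,interpolation=cv2.INTER_CUBIC))
cv2.imwrite("pics/cropB.png",cv2.resize(im[200:280,115:285],None,fx=4.5,fy=4.5,interpolation=cv2.INTER_CUBIC))
E
```

```text
(no output)
```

View pics/cropA.png

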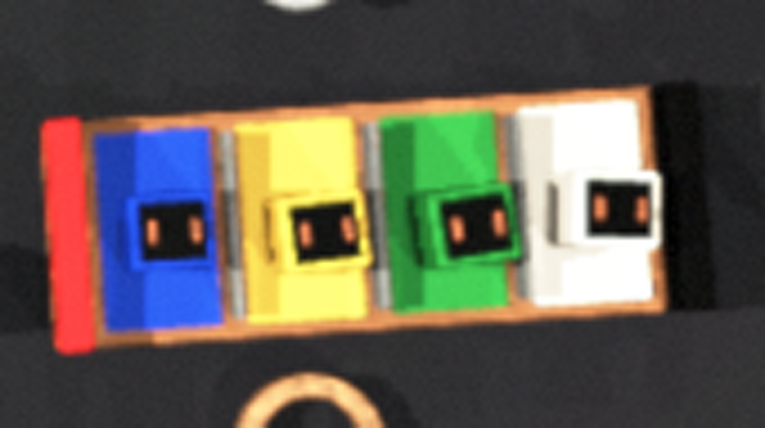

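View pics/cropB.png

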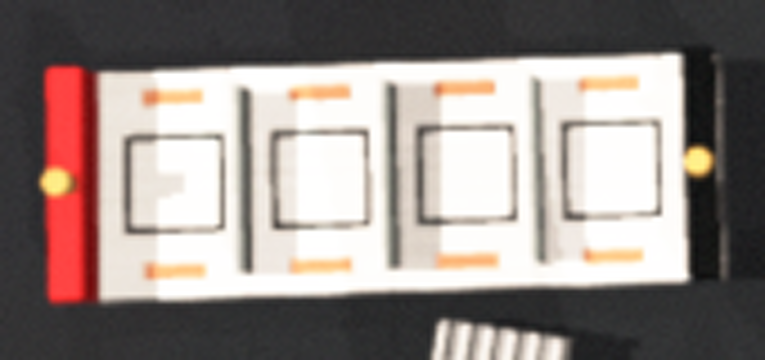

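The crop confirms that the four capacitors on their own coloured plates are the ones meant, in the order blue, yellow, green, white from the red end. The test rack is empty, and the patch in its red bay is the stud's shadow. Now I'll take closer wrist views of each rack.

```bash
python3 - <<'E'
from cell import r,set_gripper,kinematics,sensors,imaging,models
import cv2,numpy as np
s=sensors.get_state(); p=imaging.camera_params("wrist")
R=cv2.Rodrigues(p["rvec"])[0]; C=-R.T@p["tvec"]
T=np.array(s["tcp_rot"]); print(T.round(3)); print("cam in tool",T.T@(C-s["position"]),"\n",(T.T@R.T).round(3), C)
# tentative look poses: camera above (cx,cy,h), image x along world -+y
Rct=T.T@R.T; ct=T.T@(C-s["position"])
for nm,cx,cy in [("strip",.468,-.213),("test",.53,.225)]:
  for h in (.3,.35,.4):
   for sg in (1,-1):
    X=np.array([0,0,-1.]);Z=np.array([0,sg*1.,0]);Y=np.cross(Z,X)
    Tn=np.c_[X,Y,Z]
    d=Tn@Rct[:,2]; cpos=np.array([cx,cy,0.03])-d/abs(d[2])*(h)
    tp=cpos-Tn@ct
    q=kinematics.inverse_kinematics(tp,Tn)
    print(nm,h,sg,tp.round(3), None if q is None else np.round(q,1))
E
```

```text
[[ 0.     0.907  0.421]
 [-0.     0.421 -0.907]
 [-1.     0.     0.   ]]
cam in tool [-0.14301298  0.08245174 -0.00016378] 
 [[ 0.001 -0.322  0.947]
 [ 0.    -0.947 -0.322]
 [ 1.     0.001 -0.001]] [ 0.35909213 -0.57729974  0.3743834 ]
strip 0.3 1 [ 0.448 -0.213  0.187] [ 55.6  17.7 -42.  112.8  14.5  54.8  96.5]
strip 0.3 -1 [ 0.488 -0.213  0.187] [ 27.1  16.7  -9.7 109.7   3.4  53.9 -74.2]
strip 0.35 1 [ 0.431 -0.213  0.237] [ 57.8  12.3 -41.7 111.2   9.4  59.9 101.9]
strip 0.35 -1 [ 0.505 -0.213  0.237] [ 26.8  15.2 -10.1 104.5   3.   60.6 -74.4]
strip 0.4 1 [ 0.414 -0.213  0.287] [ 59.4   7.3 -40.5 109.    5.2  65.6 107. ]
strip 0.4 -1 [ 0.522 -0.213  0.287] [ 26.5  14.3 -10.5  98.7   2.8  67.2 -74.7]
test 0.3 1 [0.51  0.225 0.187] [ 21.1  36.2 -70.3 104.3  37.2  66.9  28.5]
test 0.3 -1 [0.55  0.225 0.187] [   3.7   27.   -40.4  100.4   19.9   59.9 -133.8]
test 0.35 1 [0.493 0.225 0.237] [ 20.8  28.1 -66.9 103.1  27.9  67.7  35.2]
test 0.35 -1 [0.567 0.225 0.237] [   6.4   26.6  -44.2   95.    19.9   66.6 -132.8]
test 0.4 1 [0.476 0.225 0.287] [ 21.8  22.  -66.1 101.2  21.2  70.8  40. ]
test 0.4 -1 [0.584 0.225 0.287] [   8.9   27.   -48.4   89.    20.8   73.4 -132.4]
```

```bash
cat > h.py <<'E'
from cell import r,set_gripper,kinematics,sensors,imaging,models
import cv2,numpy as np,pickle
ct=np.array([-0.14301298,0.08245174,-0.00016378])
dt=np.array([.947,-.322,0])
def Rt(yaw): # jaws (z) along direction yaw deg from world x
    a=np.radians(yaw); X=np.array([0,0,-1.]);Z=np.array([np.cos(a),np.sin(a),0]);return np.c_[X,np.cross(Z,X),Z]
def look(cx,cy,yaw,h,name):
    Tn=Rt(yaw); d=Tn@dt
    tp=np.array([cx,cy,.03])-d/abs(d[2])*h-Tn@ct
    r.move_to(tp,Tn); r.hold(.3)
    p=imaging.camera_params("wrist"); im=imaging.camera("wrist")
    cv2.imwrite(f"pics/{name}.png",im[:,:,::-1]); pickle.dump(p,open(f"{name}.pkl","wb"))
def proj(p,P): return cv2.projectPoints(np.float64(P).reshape(-1,1,3),p["rvec"],p["tvec"],p["intrinsics"],None)[0][:,0]
def back(p,uv,z):
    R=cv2.Rodrigues(p["rvec"])[0];C=-R.T@p["tvec"]
    uv=np.float64(uv).reshape(-1,2); d=(np.c_[uv,np.ones(len(uv))]@np.linalg.inv(p["intrinsics"]).T)@R
    return C+d*((z-C[2])/d[:,2])[:,None]
E
python3 - <<'E'
from h import *
look(.468,-.213,-90,.33,"w_strip")
print(sensors.get_state()['t'])
look(.53,.225,-90,.33,"w_test")
print(sensors.get_state()['t'],sensors.get_state()['joints'])
E
```

```text
2.7583
4.7333 [  -8.55200672   22.62829023  -22.84892627   98.00704432    9.81380521
   61.3365789  -124.59777863]
```

View pics/w_strip.png

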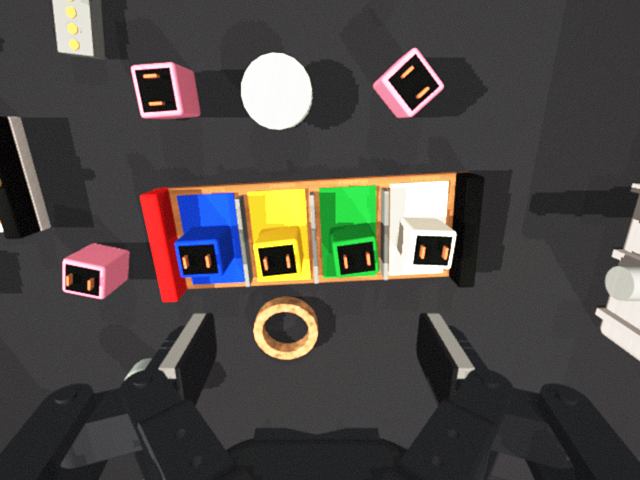

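View pics/w_test.png

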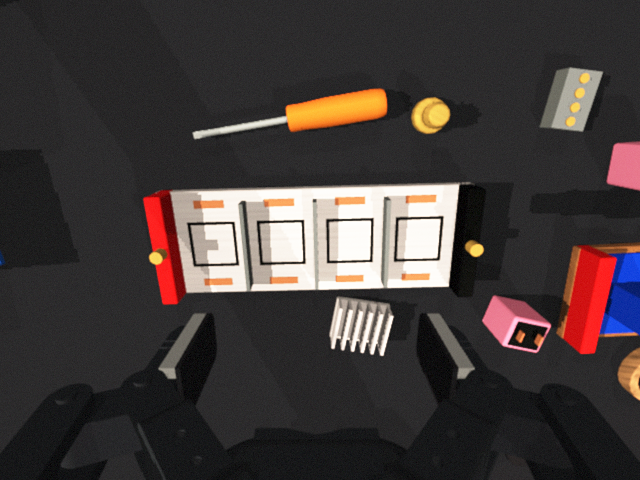

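The strip view shows blue (198,260), yellow (278,260), green (353,258) and white (432,248). The test view shows empty outlines at about (213,243), (281,242), (349,241) and (418,239), with the red end on the left. Now I'll measure positions from both the wrist and the top cameras.

```bash
cat > meas.py <<'E'
from h import *
def rect(p,c,z):
    # contour pixels -> world plane, min area rectangle: center, yaw of side nearest world axes
    w=back(p,cv2.convexHull(c)[:,0].astype(float)+0,z)[:,:2]
    (cx,cy),(a,b),ang=cv2.minAreaRect((w*1000).astype(np.float32))
    ang=(ang+45)%90-45
    return cx,cy,sorted((round(a,1),round(b,1))),round(ang,1)
def outl(name,p,box,amin):
    im=cv2.imread(f"pics/{name}.png"); k=4
    g=cv2.cvtColor(im,cv2.COLOR_BGR2GRAY); x0,y0,x1,y1=box
    g=cv2.resize(g[y0:y1,x0:x1],None,fx=k,fy=k,interpolation=cv2.INTER_CUBIC)
    b=(g<110).astype(np.uint8)
    cs,hi=cv2.findContours(b,cv2.RETR_CCOMP,cv2.CHAIN_APPROX_NONE)
    out=[]
    for c,hh in zip(cs,hi[0]):
        if hh[3]<0: continue
        A=cv2.contourArea(c)/k/k
        if A<amin or A>amin*2.5: continue
        c=(c.astype(np.float32)+.5)/k-.5+np.float32([x0,y0])
        out.append(rect(p,c,.015))
    for o in sorted(out,key=lambda o:-o[1]): print(name,o)
def tops(name,p,pts,rad):
    im=cv2.imread(f"pics/{name}.png"); k=6
    for n,(x,y) in pts.items():
        x0,y0=x-rad,y-rad
        c=cv2.resize(im[y0:y+rad,x0:x+rad],None,fx=k,fy=k,interpolation=cv2.INTER_CUBIC).max(2)
        b=(c<70).astype(np.uint8)
        cs,_=cv2.findContours(b,cv2.RETR_EXTERNAL,cv2.CHAIN_APPROX_NONE)
        cs=[q for q in cs if cv2.contourArea(q)>k*k*30]
        q=min(cs,key=lambda q:np.linalg.norm(q.mean((0,1))-rad*k))
        q=(q.astype(np.float32)+.5)/k-.5+np.float32([x0,y0])
        print(name,n,rect(p,q,.065))
if __name__=="__main__":
    pw=pickle.load(open("w_test.pkl","rb")); pt=imaging.camera_params("top")
    outl("w_test",pw,(160,180,480,300),1500); outl("top0",pt,(115,200,285,280),250)
    ps=pickle.load(open("w_strip.pkl","rb"))
    tops("w_strip",ps,dict(blue=(198,262),yellow=(278,260),green=(354,259),white=(432,250)),24)
    tops("top0",pt,dict(blue=(359,266),yellow=(392,266),green=(425,265),white=(457,261)),13)
E
python3 meas.py
```

```text
w_test (524.8854370117188, 330.07843017578125, [43.2, 43.8], 1.4)
w_test (526.5882568359375, 259.8848571777344, [43.4, 44.1], 1.4)
w_test (528.3919677734375, 189.92315673828125, [43.6, 44.1], 1.5)
w_test (530.2078247070312, 119.81019592285156, [43.5, 44.0], 1.4)
top0 (526.8654174804688, 385.5531311035156, [19.7, 111.9], 1.4)
w_strip blue (464.9627990722656, -107.99678802490234, [26.5, 30.9], 3.1)
w_strip yellow (464.0727233886719, -178.70936584472656, [26.1, 30.2], 6.6)
w_strip green (466.2295227050781, -249.2841339111328, [26.8, 31.0], 8.5)
w_strip white (473.5567932128906, -316.4367370605469, [26.0, 30.4], -2.3)
top0 blue (466.3883972167969, -108.04670715332031, [24.3, 28.5], 2.4)
top0 yellow (465.4489440917969, -178.71412658691406, [23.6, 27.3], 7.0)
top0 green (467.6971435546875, -249.18927001953125, [25.3, 29.5], 8.8)
top0 white (475.0600891113281, -316.3455505371094, [23.8, 27.1], -1.8)
```

```bash
cat > pp.py <<'E'
from h import *
caps=dict(blue=(.4650,-.1080,2.8),yellow=(.4641,-.1787,6.8),green=(.4662,-.2492,8.6),white=(.4736,-.3164,-2.1))
bays=dict(blue=(.5302,.1198),yellow=(.5284,.1899),green=(.5266,.2599),white=(.5249,.3301))
ZG=.025; UP=.145; FL=0
def st(m):
    s=sensors.get_state(); print(m,"t=%.2f"%s['t'],"gap=%.4f"%s['finger_gap'],np.round(s['position'],4),np.round(s['ft_force'],1))
def pick(n):
    x,y,a=caps[n]; R=Rt(a+FL)
    r.move_to([x,y,UP],R); set_gripper(.058,40)
    r.line_to([x,y,ZG],speed=.12); st("pre")
    set_gripper(.02,40); r.hold(.1); st("grip")
    r.line_to([x,y,UP],speed=.15); st("up")
def place(n,dx=0,dy=0,ya=1.45):
    x,y=bays[n]; x+=dx;y+=dy; R=Rt(ya+FL)
    r.line_to([x,y,UP],R,speed=.25); r.hold(.2); st("over")
    r.line_to([x,y,ZG+.008],speed=.12); st("near")
    r.line_to([x,y,ZG+.0005],speed=.03); r.hold(.15); st("down")
    set_gripper(.058); r.hold(.1); st("rel")
    r.line_to([x,y,UP],speed=.15)
E
python3 - <<'E'
from pp import *
for f in (0,180):
  for n in caps:
    x,y,a=caps[n]; q=kinematics.inverse_kinematics([x,y,ZG],Rt(a+f)); b=kinematics.inverse_kinematics([*bays[n],ZG],Rt(1.45+f))
    print(f,n,None if q is None else np.round(q,0),None if b is None else np.round(b,0))
E
```

```text
0 blue [ 34.  30. -32. 123.  28.  35. -15.] [  9.  35. -35. 114.  30.  40. -43.]
0 yellow [ 41.  31. -32. 120.  27.  36.  -2.] [  3.  36. -36. 111.  31.  42. -50.]
0 green [ 47.  33. -30. 116.  26.  38.   8.] [ -4.  38. -36. 108.  32.  44. -56.]
0 white [ 50.  35. -27. 111.  24.  40.   6.] [-10.  41. -37. 103.  33.  47. -62.]
180 blue [ -16.   29.   30.  125.  -27.   32. -143.] [ -55.   41.   52.  118.  -48.   45. -151.]
180 yellow [  10.   27.    8.  122.   -7.   31. -150.] [ -67.   50.   63.  115.  -58.   54. -151.]
180 green [  21.   29.    3.  118.   -2.   33. -146.] [ 14.  55. -68. 107.  59.  63. 104.]
180 white [  24.   32.    7.  112.   -6.   36. -147.] [  7.  57. -68. 102.  59.  65. 100.]
```

FL=0 works for every pose. Blue goes first.

```bash
python3 - <<'E'
from pp import *
pick("blue")
cv2.imwrite("pics/held_blue.png",imaging.camera("wrist")[:,:,::-1]); cv2.imwrite("pics/side_blue.png",imaging.camera("side")[:,:,::-1])
E
```

```text
pre t=8.12 gap=0.0579 [ 0.4656 -0.108   0.0256] [-0.1 -0.6  0.1]
grip t=8.54 gap=0.0360 [ 0.4656 -0.1082  0.0258] [-0.9  0.1  6.6]
up t=9.49 gap=0.0354 [ 0.4641 -0.108   0.1441] [-0.2 -0.2 -1.2]
```

View pics/held_blue.png

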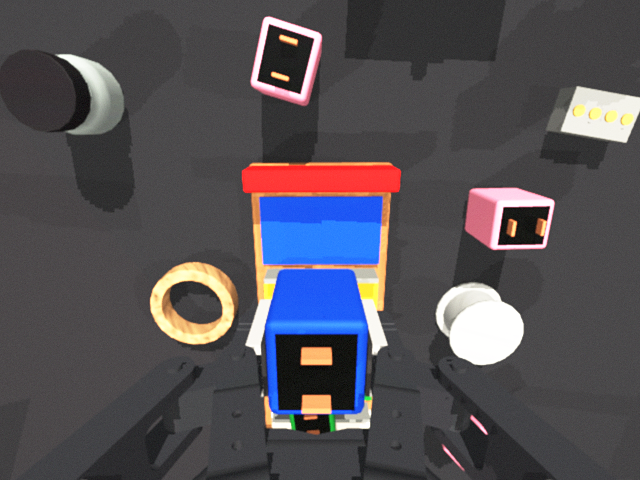

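View pics/side_blue.png

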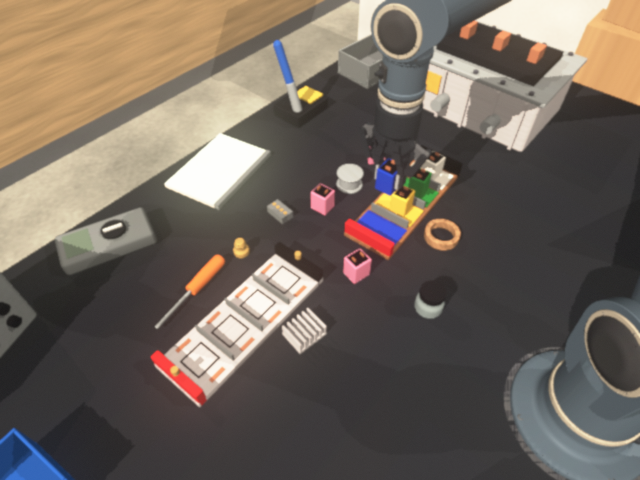

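The held view shows the blue capacitor at (316,345), square and centred between the pads, with yellow and green still standing behind it. The side view shows it lifted clear at (387,178). Next I place it, then check from above.

```bash
python3 - <<'E'
from pp import *
place("blue"); look(.53,.225,-90,.33,"w_t1"); st("look")
E
```

```text
over t=10.89 gap=0.0358 [0.5301 0.1182 0.1449] [ 0.8  0.1 -1.4]
near t=11.97 gap=0.0356 [0.5308 0.1201 0.0337] [ 0.4 -0.1 -1.3]
down t=12.53 gap=0.0359 [0.5307 0.1198 0.0258] [ 1.4 -0.1  0.9]
rel t=12.97 gap=0.0578 [0.53   0.1198 0.0254] [-0.8 -1.2 -0.2]
look t=15.68 gap=0.0579 [0.5598 0.2246 0.2169] [ 0.4  0.  -0.2]
```

View pics/w_t1.png

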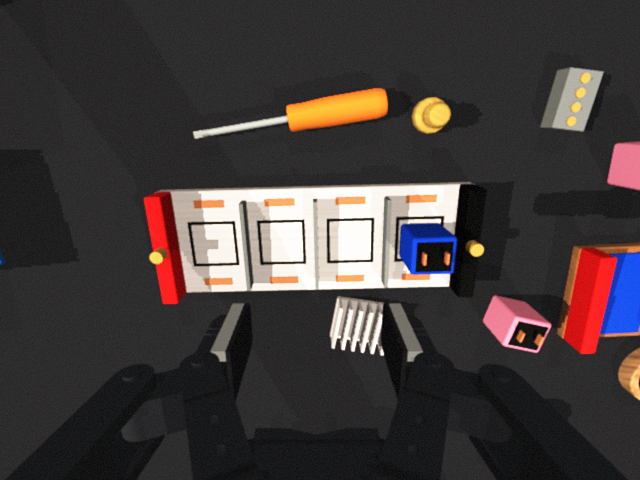

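The blue capacitor stands upright at (428,250) in the black-end bay. I'll measure it against the outline.

```bash
python3 - <<'E'
from meas import *
p=pickle.load(open("w_t1.pkl","rb"))
outl("w_t1",p,(160,180,480,300),1500)
tops("w_t1",p,dict(blue=(434,256)),24)
im=imaging.camera("top"); cv2.imwrite("pics/top1.png",im[:,:,::-1]); pt=imaging.camera_params("top")
c=proj(pt,[.53,.12,.065])[0]; print(c)
tops("top1",pt,dict(blue=tuple(int(v) for v in c)),13)
cv2.imwrite("pics/c1.png",cv2.resize(im[195:285,115:285,::-1],None,fx=4.5,fy=4.5,interpolation=cv2.INTER_CUBIC))
# foot outline reprojection
E
```

```text
w_t1 (524.8856201171875, 330.05108642578125, [43.3, 43.8], 1.4)
w_t1 (526.5736694335938, 259.90142822265625, [43.4, 44.1], 1.5)
w_t1 (528.3834228515625, 189.92684936523438, [43.6, 44.1], 1.5)
w_t1 blue (529.7157592773438, 119.51439666748047, [26.8, 31.2], 1.7)
[248.11976512 236.274567  ]
top1 blue (530.9389038085938, 119.79066467285156, [24.2, 28.6], 1.1)
```

View pics/c1.png

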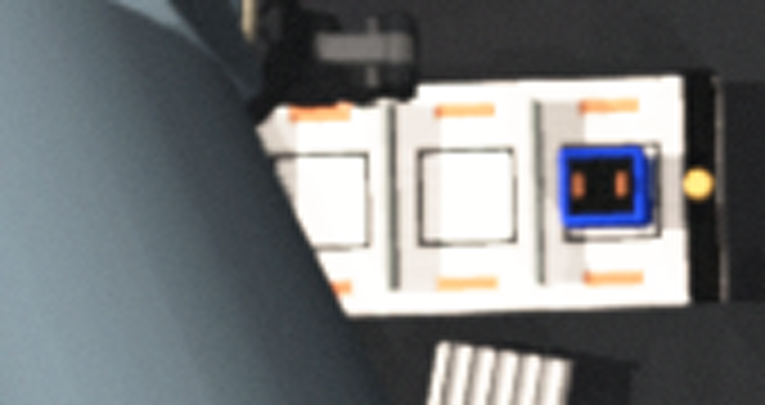

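Blue is within 0.5 mm and 0.3° of its outline in the wrist view. The top camera agrees to about 1 mm. I'll carry on with the others.

```bash
python3 - <<'E'
from pp import *
for n in ("yellow",):
    pick(n)
    if not .034<sensors.get_state()['finger_gap']<.038: raise SystemExit("grip?")
    place(n)
x,y,a=caps["green"]; 
look(.468,-.213,-90,.33,"w_s2"); st("look")
E
python3 - <<'E'
from meas import *
p=pickle.load(open("w_s2.pkl","rb"))
tops("w_s2",p,dict(green=(354,259),white=(432,250)),24)
E
```

```text
pre t=19.12 gap=0.0581 [ 0.4647 -0.1788  0.0256] [0.4 0.5 0.7]
grip t=19.54 gap=0.0357 [ 0.4648 -0.1789  0.0258] [-0.7 -0.   5.5]
up t=20.49 gap=0.0355 [ 0.4632 -0.1785  0.1441] [-0.8  0.4 -1. ]
over t=22.34 gap=0.0360 [0.5285 0.1889 0.145 ] [-0.4 -0.1 -0.4]
near t=23.43 gap=0.0354 [0.529  0.1903 0.0337] [-0.4 -0.4 -1. ]
down t=23.98 gap=0.0358 [0.529  0.1901 0.0258] [0.  0.3 1.9]
rel t=24.43 gap=0.0583 [0.5282 0.1898 0.0254] [-1.   0.  -0.5]
look t=27.24 gap=0.0579 [ 0.4979 -0.2127  0.2169] [ 0.  -0.3  0.1]
w_s2 green (466.2543029785156, -249.29486083984375, [26.9, 31.1], 8.5)
w_s2 white (473.5937194824219, -316.4248352050781, [26.1, 30.4], -2.2)
```

View pics/w_s2.png

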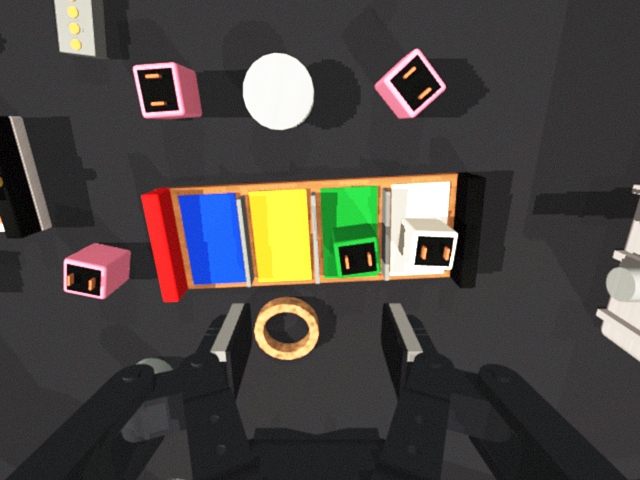

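Green (356,258) and white (434,250) have not moved. Their plates and the empty blue and yellow places look as expected.

```bash
python3 - <<'E'
from pp import *
for n in ("green","white"):
    pick(n)
    if not .034<sensors.get_state()['finger_gap']<.038: raise SystemExit("grip?")
    place(n)
look(.53,.225,-90,.33,"w_t4"); st("look")
E
```

```text
pre t=30.08 gap=0.0582 [ 0.4668 -0.2494  0.0256] [0.7 0.5 0.6]
grip t=30.50 gap=0.0356 [ 0.4669 -0.2495  0.0258] [-1.   0.7  5.6]
up t=31.45 gap=0.0355 [ 0.4653 -0.2489  0.144 ] [-0.7  0.6 -1.9]
over t=33.85 gap=0.0358 [0.5268 0.2592 0.1451] [-0.2 -0.9 -1.2]
near t=34.93 gap=0.0356 [0.5272 0.2604 0.0338] [ 0.2  0.3 -1.8]
down t=35.48 gap=0.0354 [0.5272 0.2602 0.0259] [0.8 0.9 0.9]
rel t=35.93 gap=0.0583 [0.5265 0.2598 0.0254] [-0.8 -0.4 -0.1]
pre t=40.33 gap=0.0583 [ 0.4742 -0.3167  0.0257] [ 0.9  0.5 -0.4]
grip t=40.74 gap=0.0353 [ 0.4743 -0.3168  0.0259] [0.6 0.1 6.1]
up t=41.69 gap=0.0358 [ 0.4727 -0.316   0.1439] [-0.9 -0.7 -1.2]
over t=44.63 gap=0.0354 [0.525  0.3296 0.145 ] [-0.6  0.3 -1.5]
near t=45.72 gap=0.0355 [0.5254 0.3307 0.0338] [ 0.8 -0.4 -1.5]
down t=46.27 gap=0.0355 [0.5255 0.3304 0.026 ] [2.4 0.7 1.7]
rel t=46.72 gap=0.0582 [0.5247 0.33   0.0254] [-0.   1.6  0.1]
look t=49.13 gap=0.0579 [0.5596 0.225  0.2167] [ 0.4 -0.  -0.4]
```

View pics/w_t4.png

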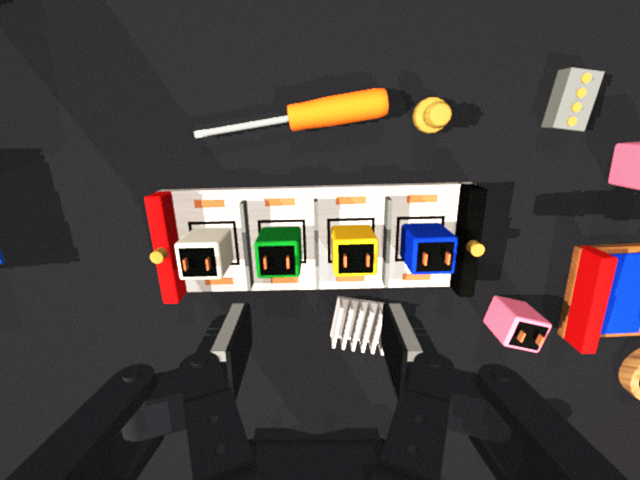

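All four stand upright: white (205,253), green (279,252), yellow (354,250), blue (428,248). Now the final measurement.

```bash
python3 - <<'E'
from meas import *
p=pickle.load(open("w_t4.pkl","rb"))
tops("w_t4",p,dict(blue=(434,256),yellow=(356,260),green=(279,261),white=(197,263)),24)
r.move_to([.50,-.10,.3],Rt(0)); im=imaging.camera("top"); cv2.imwrite("pics/top4.png",im[:,:,::-1]); cv2.imwrite("pics/side4.png",imaging.camera("side")[:,:,::-1])
pt=imaging.camera_params("top")
import pp
tops("top4",pt,{n:tuple(int(v) for v in proj(pt,[*b,.065])[0]) for n,b in pp.bays.items()},13)
pp.st("")
E
```

```text
w_t4 blue (529.7440185546875, 119.50935363769531, [26.5, 31.0], 1.5)
w_t4 yellow (527.9031372070312, 190.02719116210938, [26.2, 30.3], 1.6)
w_t4 green (526.02294921875, 260.3724060058594, [27.1, 31.3], 1.5)
w_t4 white (524.2294921875, 331.2310485839844, [26.3, 30.6], 1.3)
top4 blue (530.9486083984375, 119.7865219116211, [24.2, 28.6], 1.1)
top4 yellow (529.34130859375, 190.273193359375, [23.8, 27.5], 1.0)
top4 green (527.4512939453125, 260.4693298339844, [25.4, 29.6], 1.1)
top4 white (525.6009521484375, 331.0796813964844, [23.3, 27.7], 1.0)
 t=51.10 gap=0.0575 [ 0.5002 -0.0994  0.2999] [-0.6 -0.1 -0.3]
```

View pics/side4.png

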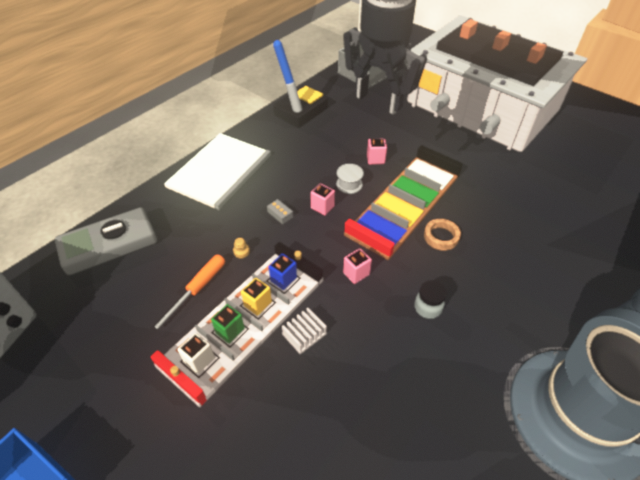

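The side view shows all four upright on their outlines: white (196,352), green (228,322), yellow (256,296) and blue (283,270). The strip-down rack is empty, the pink blocks are untouched and the arm is clear.

```bash
python3 -c "
from cell import r
r.hold(.3); print(r.finish_job())"
```

```text
the job is handed in; nothing more can be done
None
```

I moved all four capacitors to the test rack in reverse order and handed the job in at about 51 s. From the red end they now stand white, green, yellow, blue, each upright and free in its own bay.

- **Position:** In the last wrist view, each capacitor's centre was within about 1.3 mm of its outline's centre. White is the furthest off, about 1.1 mm towards the red end; the others are within about 0.8 mm.
- **Squareness:** All four are within about 0.5° of the rack's axes.
- **Disagreement:** The top camera reads about 1.3 mm further out in x than the wrist camera, on every capacitor. That is within the 2 mm calibration tolerance.
- **Forces and surroundings:** The wrist force I sampled stayed under 10 N. The pink look-alikes were not touched, the arm ended well clear, and no check failed.

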